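# Set both slide dampers of the portable braai to half open

## Task

Get the portable braai on the trolley ready for lighting: push each of the two slide dampers in its lid (the plates with the black grip bars) along its rails until it clicks into the half-open catch and sits there by itself. One damper is nearly shut and the other nearly wide open. Only push, never pinch a grip bar, and leave the other things on the lid and the trolley as they are.

Things in the scene. Friction and masses are not known exactly. Their poses are not given: they have to be found in the camera images.
- braai: Closed black steel box braai, fixed, 480 mm long (its y) x 320 mm (its x); origin at the centre of its underside, z up, lid handle on the -x side towards the robot. Its flat lid top is 180 mm above the origin. Two slide dampers are riveted on the lid side by side, centres 230 mm apart along y and 20 mm to the +x side of the lid's middle; a loose spatula lies along the lid's front edge.
- vent_a: Fixed frame of damper a, dark steel, 190 mm (y) x 122 mm (x), on the lid; origin under its centre, level with the lid top. A bright plate, 86 mm long (y) x 84 mm wide, slides along y between two rails and bares a black opening 80 mm long at the -y end. A red pointer on the plate meets the thick white mark on the -x rail when half open.
- damper_a (a joint): Slide of damper a (m): 0 shut, 0.040 seated in the half-open catch, 0.080 wide open (stops). Starts nearly shut, 0.002 to 0.022; may be the left or right one. Sliding takes 3 to 4 N and it stays where left. Within about 3 mm of 0.040 a spring ball pulls it in: the push force dips to nothing, and pushing it on out of the catch takes about 12 N.
- grip_a (a point): Centre of the top of damper a's black grip bar; moves with the plate. The bar stands across the slide: 64 mm along x, 16 mm thick along y, top 31.7 mm above the lid top, upright faces down to the plate, 6 mm above the lid top. Nothing stands on the plate beside it. A brass catch housing (13 mm wide, 25 mm above the lid top) rides 60 mm to its +x side.
- half_a (a point): Fixed point of damper a's frame: grip_a lies here when the damper is in its half-open catch. Its y axis is the slide direction, + opening; its x axis runs along the grip bar; z up.
- vent_b: Fixed frame of damper b, dark steel, 190 mm (y) x 122 mm (x), on the lid; origin under its centre, level with the lid top. A bright plate, 86 mm long (y) x 84 mm wide, slides along y between two rails and bares a black opening 80 mm long at the -y end. A red pointer on the plate meets the thick white mark on the -x rail when half open.
- damper_b (a joint): Slide of damper b (m): 0 shut, 0.040 seated in the half-open catch, 0.080 wide open (stops). Starts nearly wide open, 0.058 to 0.078; may be the left or right one. Sliding takes 3 to 4 N and it stays where left. Within about 3 mm of 0.040 a spring ball pulls it in: the push force dips to nothing, and pushing it on out of the catch takes about 12 N.
- grip_b (a point): Centre of the top of damper b's black grip bar; moves with the plate. The bar stands across the slide: 64 mm along x, 16 mm thick along y, top 31.7 mm above the lid top, upright faces down to the plate, 6 mm above the lid top. Nothing stands on the plate beside it. A brass catch housing (13 mm wide, 25 mm above the lid top) rides 60 mm to its +x side.
- half_b (a point): Fixed point of damper b's frame: grip_b lies here when the damper is in its half-open catch. Its y axis is the slide direction, + opening; its x axis runs along the grip bar; z up.
- spatula: Loose grey silicone spatula, 270 mm long, 52 mm wide, 16 mm thick, lying on the lid; origin near its middle, underside, x along it towards the blade.
- grill_brush: Loose steel grill brush lying on the trolley, 315 mm long, 50 mm wide, 37 mm high; origin underside, x towards its head.
- mug: Loose blue ceramic mug, 82 mm across, 95 mm high; origin underside centre.
- canister: Loose clear plastic canister with wooden lid, 100 mm across, 169 mm high; origin underside centre.
- shaker: Loose steel salt shaker, 48 mm across, 95 mm high; origin underside centre.
- match_box: Loose yellow box of long matches, 65 x 110 x 22 mm; origin underside centre.
- tongs: Loose steel braai tongs lying flat, 340 mm long, 70 mm wide, 14 mm high; origin underside.
There are look-alikes about, which are no part of the job. What is meant by the mug is not green, and is the larger of those in its own colour.

How it is judged:
By the outcome, as a careful person would: the job done as asked, in the order asked, and still so for the second after the job is handed in, with the robot touching nothing.
It also fails if it takes over 48 s, if anything falls off the work surface, if the arm or the gripper's body presses on something with over 40 N, if the wrist force passes 120 N, or if a joint passes its speed limit or range.

## Robot

A 7-joint arm with a two-finger parallel gripper is mounted at the origin on the work surface. World frame = base frame: x ahead of the robot, y to its left, z up, the work surface at z = 0. Lengths are in mm, angles in rad, forces in N, time in s.
With the tool pointing down it reaches from about 400 to 750 mm from the base axis. Payload 19.5 kg.
Tool frame: the origin (TCP) lies between the finger pads; the fingertips stand 25 mm ahead of it and the grasp point (between the pads) lies 6 mm ahead of it (tips_ahead is the distance from the TCP to the fingertips, in mm); z points along the fingers, y is the line along which they close (so a half turn about z gives the same grasp; the last joint's range is limited). The gripper opens to 85 mm and grips with 20 to 120 N. Pads are 22 mm wide; open, the fingers measure 114 mm over their backs; the gripper's body (76 mm by 85 mm) begins 54 mm behind the grasp point. The pads swing forward as they close: fully open they stand 13 mm farther back than shut.
Start: joints at [1.115, 0.707, -0.028, 1.485, 0.022, 0.951, -0.075], TCP at [231.194, -526.448, 256.268] pointing down, gripper open.
Joint ranges: [-2.71, 2.71], [-0.32, 2.16], [-1.57, 1.52], [0, 2.45], [-1.46, 4.6], [0, 2.02], [-2.83, 2.83]. Speed limits (rad/s): [1.89, 1.89, 2.57, 2.57, 3.01, 3.01, 3.01].

## Interface

Orientations are given as a unit quaternion [w, x, y, z].
In Python, from station import * gives the robot as it stands.
- The arm moves only by the tool play_rows, never from a script. Its argument "commands" is a list of rows, each a list of 2 entries, a list of its own where there are three numbers: the shift along the tool's x, y, z in m, then the turn, a rotation vector about the tool's x, y, z in rad. A call has exactly 5 rows; each row shifts and turns the commanded pose from where the row before left it, along the tool's axes as they then stand; what a row does not reach is not made up. A row lasts 1/8 s, in which the tool goes at most 62.5 mm and 10.7 degrees, less where a joint would pass 70% of its speed; a pose out of reach is approached as far as the arm can. A call with a gripper value outside its range is refused whole. "hand" is the closure, from -1 (fully open) to 1 (shut), so that 0 is half open, set as the call begins (left out, the last holds). The fingers move at their own pace and stop on an object; "force" is the grip in N (left out, the last holds). Time passes only in rows, so rows that do not move let the fingers close, or fill a call up. It gives the time, the measured TCP pose, the force, the opening and the grip force at its end, in the units of the state.
- get_obs(): the state, without advancing time (a new reading comes with each control period).
- snapshot(name): name is "scene" or "top" or "wrist"; returns the picture (480x640x3 uint8, red, green, blue); there is no depth.
- camera_model(name): a dict with "K" (3x3 intrinsics, pixels), "rvec" (rotation vector, rad) and "tvec" (3), from world to camera coordinates, as OpenCV has them. Camera axes: x right, y down, z forward; pixel columns grow to the right and rows downward; lengths in mm; the calibration is good to about 2 mm. A picture is of the moment at which its call begins: read the wrist's pose just before it. camera_model takes no time and is no camera call; for the wrist camera it gives the pose at the moment of the call.
- sign_off(): hands the job in; it is judged then, once.
Trained networks look in the newest picture that a camera, given by its name, has taken for a name from the list of things; names that differ only in an ending like _2 or _b are one class to them, and where a whole thing is asked for, a point or a joint stands for the part that bears it (a point fixed in the world has none). Each returns a list of dicts, best first, with "conf" (0 to 1); they miss things now and then, are a little off and sometimes report something else, mostly with a low value. They report only what shows in the picture. A call takes as long as a camera call. They do not tell look-alikes from the thing itself.
- cut_out(query, camera): "region" (480x640 bool, what is visible of it) and "centre" ([row, column] in pixels, amid what is visible of it).
The state is a dict: "time": time; "joints": joint angles; "qd": joint speeds; "joint_efforts": joint torques, N m; "tool_pos": TCP position; "eef_rot": TCP orientation; "contact_force": force on the tool from outside, world axes, zero at the start; "ft_torque": the same for the moment, N m; "width": finger opening in mm; "grip_force": force on a finger pad.
Only numpy, scipy, OpenCV 4.12 (cv2) and the standard library are available. Lean on these libraries where they do the work, as an engineer would, in place of code of your own. Each camera call takes 0.05 s, during which the arm holds its last target. There are 200 camera calls.

## Working session

There is one attempt and no reset: what is moved stays moved. The work goes in short steps, Python scripts to look and compute and a tool call to move; the robot and the scene stay as the last step left them, time stands still between calls to the robot, and variables do not carry over. Pictures are saved under pics/ and viewed, at most 10 in all, crops included, and the job is handed in when it is done.

Besides the shell and the picture viewer there is one more tool, called after ">>>" as a command line: name --argument value ..., lists and objects as JSON in quotes. play_rows: Moves the arm, as the interface text tells. Its arguments: {"type":"object","properties":{"commands":{"type":"array"},"hand":{"type":"number"},"force":{"type":"number"}},"required":["commands"]}

```bash
mkdir -p pics; cat > h.py <<'E'
from station import *
import numpy as np, cv2
def save(n,f):
    im=snapshot(n); cv2.imwrite('pics/'+f,im[:,:,::-1]); return im
def cam(n):
    m=camera_model(n); K=np.array(m['K'],float); R=cv2.Rodrigues(np.array(m['rvec'],float))[0]; t=np.array(m['tvec'],float).ravel(); return K,R,t
def ray(c,u,v,z):
    K,R,t=c; o=-R.T@t; d=R.T@np.linalg.inv(K)@[u,v,1]; return o+d*(z-o[2])/d[2]
def proj(c,p):
    K,R,t=c; q=K@(R@np.array(p,float)+t); return q[:2]/q[2]
E
python3 - <<'E'
from h import *
s=get_obs(); print(s)
save('top','top1.png'); save('scene','sc1.png')
for c in('top','scene'):
    print(c,-cam(c)[1].T@cam(c)[2])
    for q in('grip_a','vent_a','braai'):
        for d in cut_out(q,c)[:3]:
            r=d['region']; ys,xs=np.nonzero(r); print(q,d['conf'],d['centre'],xs.min(),xs.max(),ys.min(),ys.max(), cv2.minAreaRect(np.c_[xs,ys].astype(np.float32)))
E
```

```text
{'time': 0.0, 'joints': array([ 1.11531764,  0.70711496, -0.02762717,  1.48498745,  0.02199014,
        0.95086671, -0.07546538]), 'qd': array([-0.00070231,  0.0010181 , -0.00117075,  0.00124717,  0.00110416,
       -0.00135412, -0.00131243]), 'joint_efforts': array([ 2.40961119e-03, -8.83213735e+01,  1.23584926e+00, -2.36161584e+01,
        1.71735085e-02,  6.69834466e-03, -1.90837405e-06]), 'tool_pos': array([ 231.10816475, -526.265817  ,  255.82319276]), 'eef_rot': array([-5.23836646e-04,  9.78670737e-01,  2.05434417e-01, -1.19444599e-04]), 'contact_force': array([-0.30815839, -0.1950351 ,  0.48061496]), 'ft_torque': array([0.00144004, 0.00546187, 0.02015876]), 'grip_force': 0.0, 'width': 85.27287347031175}
top [3.64345196e+02 3.55735778e-01 1.82328866e+03]
grip_a 0.84 [211.6, 294.2] 282 307 193 224 ((294.6446533203125, 208.474609375), (24.295244216918945, 31.206207275390625), 4.085616588592529)
grip_a 0.67 [219.3, 378.1] 363 390 199 231 ((376.5, 215.0), (32.0, 27.0), 90.0)
grip_a 0.35 [195.4, 200.3] 193 208 189 203 ((200.800048828125, 195.90000915527344), (16.54690170288086, 11.6
[... 383 characters left out ...]
25, 229.11227416992188), (152.01727294921875, 107.61878967285156), 5.128190994262695)
scene [1142.4256342   690.89687746 1358.73695228]
grip_a 0.86 [197.3, 258.3] 239 276 183 209 ((255.50001525878906, 197.5), (22.698354721069336, 36.09410858154297), 60.2551155090332)
grip_a 0.71 [255.5, 316.6] 296 336 240 271 ((313.5520324707031, 256.161865234375), (28.331695556640625, 37.57847213745117), 53.746158599853516)
vent_a 0.86 [205.8, 256.8] 228 293 176 230 ((260.039794921875, 201.849365234375), (56.40520095825195, 39.725624084472656), 48.50353240966797)
braai 0.74 [227.9, 286.0] 205 382 158 323 ((298.00103759765625, 230.36117553710938), (167.85772705078125, 124.63311767578125), 49.236392974853516)
```

```bash
python3 - <<'E'
import cv2
a=cv2.imread('pics/top1.png')[150:300,240:440]; b=cv2.imread('pics/sc1.png')[140:340,190:400]
a=cv2.resize(a,(800,600),interpolation=2); cv2.imwrite('pics/v1.png',a)
cv2.imwrite('pics/v2.png',cv2.imread('pics/sc1.png'))
from h import *
c=cam('top')
for uv in((304,210),(371,216),(294.5,209),(376.5,215)): print(uv,ray(c,*uv,200),ray(c,*uv,230))
E
```

```text
(304, 210) [567.40155512  45.9170896  200.        ] [563.64887027  45.07507015 230.        ]
(371, 216) [ 547.20530844 -181.15110375  200.        ] [ 543.82587045 -177.79667559  230.        ]
(294.5, 209) [570.77468282  78.12001473 200.        ] [566.95965919  76.68285298 230.        ]
(376.5, 215) [ 550.63328439 -199.82675005  200.        ] [ 547.19049398 -196.12717725  230.        ]
```

View pics/v1.png

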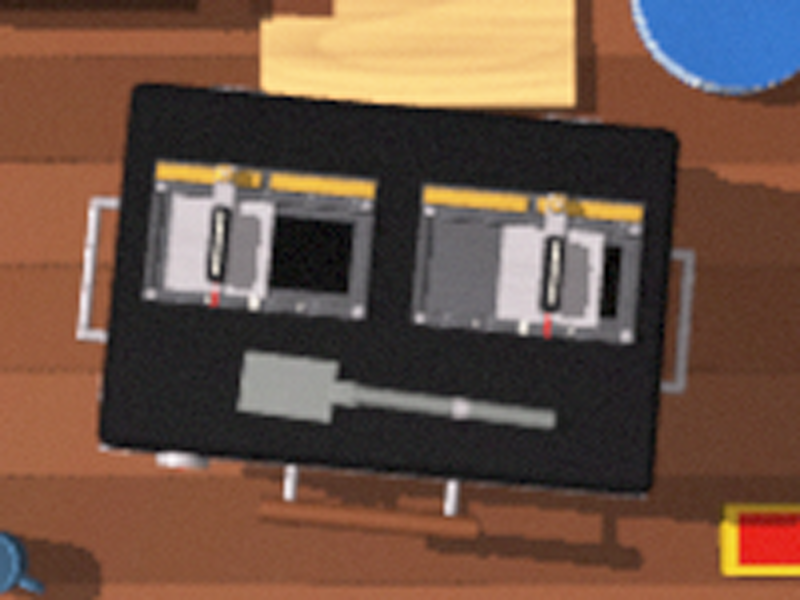

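View pics/v2.png

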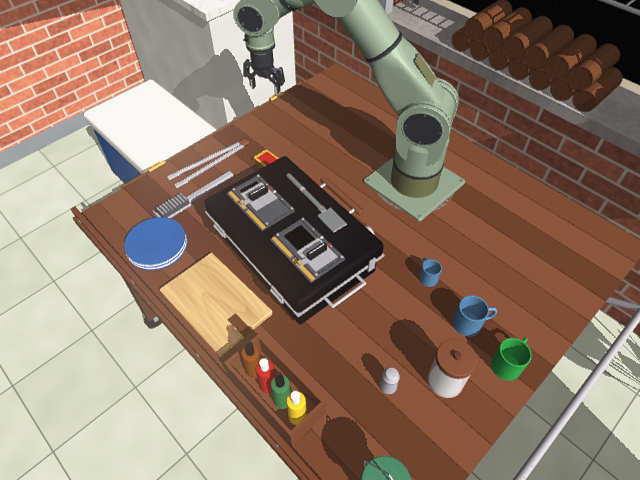

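The top crop shows two dampers. The left one has its pointer at (214,299) and its mark at (254,303), with a large opening bared, so it is b and needs a push of about 34 mm towards -y. The right one has its pointer at (547,325) and its mark at (523,327), so it is a and needs about 20 mm towards +y. The braai is yawed about -5°. The scene view shows the lid with the arm clear of it; the mugs are off to one side and play no part. I'll go above the lid for a close look.

>>> play_rows --commands '[[[0.045, -0.026, -0.026], [0, 0, 0]], [[0.045, -0.026, -0.026], [0, 0, 0]], [[0.045, -0.026, -0.026], [0, 0, 0]], [[0.045, -0.026, -0.026], [0, 0, 0]], [[0.045, -0.026, -0.026], [0, 0, 0]]]' --hand 1 --force 20

```text
time: 1.02
tool_pos: [385.7, -315.4, 387.3]
eef_rot: [0.0, 0.979, 0.205, 0.0]
contact_force: [0.0, -0.3, 0.3]
width: 0.2
grip_force: 0.0
```

>>> play_rows --commands '[[[0.05, -0.033, 0], [0, 0, 0]], [[0.05, -0.033, 0], [0, 0, 0]], [[0.05, -0.033, 0], [0, 0, 0]], [[0.05, -0.033, 0], [0, 0, 0]], [[0.05, -0.033, 0], [0, 0, 0]]]'

```text
time: 1.65
tool_pos: [548.3, -63.6, 386.4]
eef_rot: [0.0, 0.979, 0.205, 0.0]
contact_force: [0.2, -0.5, -0.3]
width: 0.1
grip_force: 0.0
```

>>> play_rows --commands '[[[0, 0, 0], [0, 0, 0.166]], [[0, 0, 0], [0, 0, 0.166]], [[0, 0, 0], [0, 0, 0.166]], [[0, 0, 0], [0, 0, 0]], [[0, 0, 0], [0, 0, 0]]]'

```text
time: 2.28
tool_pos: [547.5, -65.3, 386.3]
eef_rot: [-0.0, 0.999, -0.04, -0.0]
contact_force: [0.9, -0.3, -0.9]
width: -0.4
grip_force: 0.0
```

```bash
python3 - <<'E'
from h import *
print(get_obs()['tool_pos'],get_obs()['eef_rot'])
c=cam('wrist'); print('cam',-c[1].T@c[2]); im=save('wrist','w1.png')
cv2.imwrite('pics/w1v.png',im[:,:,::-1])
for q in('grip_a','vent_a'):
    for d in cut_out(q,'wrist')[:3]:
        ys,xs=np.nonzero(d['region']); print(q,d['conf'],d['centre'],xs.min(),xs.max(),ys.min(),ys.max())
E
```

```text
[547.49120612 -65.33693611 386.28439962] [-5.59127031e-05  9.99194650e-01 -4.01253716e-02 -5.12986738e-05]
cam [615.1571022  -70.36983316 503.7825324 ]
grip_a 0.92 [200.1, 116.3] 57 180 115 276
grip_a 0.59 [206.0, 496.7] 432 558 118 279
vent_a 0.9 [191.5, 165.0] 27 291 112 276
vent_a 0.7 [192.2, 472.7] 341 607 115 279
```

View pics/w1v.png

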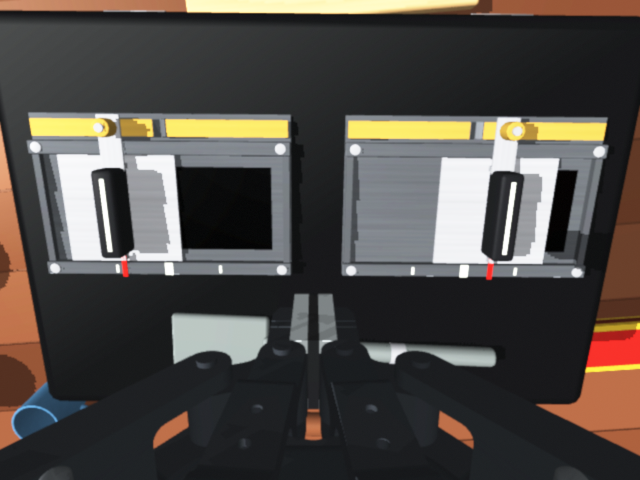

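The wrist view shows the left damper b with its pointer at (125,268), its mark at (169,268) and its grip stripe near (105,215). The right damper a has its pointer at (489,271), its mark at (463,271) and its grip stripe near (508,220).

```bash
python3 - <<'E'
from h import *
c=cam('wrist')
for z in(180,190,200,210,220):
    m1,m2=ray(c,169,268,z),ray(c,463.5,271,z); print(z,np.linalg.norm(m1-m2))
g=get_obs(); 
L=180
for L in (180,185,190):
  zr=L+9
  m1,m2=ray(c,169,268,zr),ray(c,463.5,271,zr); p1,p2=ray(c,125,268,zr),ray(c,489,271,zr)
  d=(m1-m2)/np.linalg.norm(m1-m2); 
  g1,g2=ray(c,105,215,L+31.7),ray(c,508.5,220,L+31.7)
  print(L,'yaw',np.arctan2(-d[0],d[1]),'m',m1,m2,'p-m',(p1-m1)@d,(p2-m2)@d,'g',g1,g2,'g-m',(g1-m1)@d,(g2-m2)@d)
E
```

```text
180 237.625910930072
190 230.28724007156862
200 222.94856921306524
210 215.6098983545619
220 208.27122749605846
180 yaw -0.09282048039463482 m [517.0030209   50.96331492 189.        ] [ 495.59030906 -179.06330902  189.        ] p-m 34.50340917355162 -20.006192665225516 g [566.63350697  80.23038441 211.7       ] [ 539.75532746 -202.34826388  211.7       ] g-m 33.74119611763487 -19.091185202627518
185 yaw -0.09282048039463493 m [518.56164705  49.03163425 194.        ] [ 497.48903583 -177.34144976  194.        ] p-m 33.95538746562943 -19.68843195299361 g [567.46371181  77.64760918 216.7       ] [ 541.04561807 -200.09401447  216.7       ] g-m 33.02538896924521 -18.617481127307965
190 yaw -0.09282048039463453 m [520.1202732   47.09995358 199.        ] [ 499.3877626 -175.6195905  199.       ] p-m 33.407365757707296 -19.370671240761695 g [568.29391664  75.06483394 221.7       ] [ 542.33590868 -197.83976506  221.7       ] g-m 32.309581820855534 -18.143777051988472
```

>>> play_rows --commands '[[[0, 0, 0], [0, 0, 0.0125]], [[0.0014, -0.0447, 0.01], [0, 0, 0]], [[0.0014, -0.0447, 0.01], [0, 0, 0]], [[0.0014, -0.0447, 0.01], [0, 0, 0]], [[0.0014, -0.0447, 0.01], [0, 0, 0]]]'

```text
time: 3.05
tool_pos: [570.4, 113.4, 346.0]
eef_rot: [-0.0, 0.999, -0.048, 0.0]
contact_force: [1.4, -0.8, 0.2]
width: -0.0
grip_force: 0.0
```

>>> play_rows --commands '[[[0, 0, 0.02], [0, 0, 0]], [[0, 0, 0.03], [0, 0, 0]], [[0, 0, 0.03], [0, 0, 0]], [[0, 0, 0.02], [0, 0, 0]], [[0, 0, 0], [0, 0, 0]]]'

```text
time: 3.68
tool_pos: [569.9, 112.0, 245.5]
eef_rot: [0.0, 0.999, -0.048, -0.001]
contact_force: [0.6, -0.3, -0.2]
width: -0.2
grip_force: 0.0
```

>>> play_rows --commands '[[[0, 0, 0.008], [0, 0, 0]], [[0, 0, 0.008], [0, 0, 0]], [[0, 0, 0.006], [0, 0, 0]], [[0, 0, 0], [0, 0, 0]], [[0, 0, 0], [0, 0, 0]]]'

```text
time: 4.3
tool_pos: [570.4, 112.1, 224.6]
eef_rot: [-0.0, 0.999, -0.048, 0.0]
contact_force: [-0.2, -1.1, 0.1]
width: 0.1
grip_force: 0.0
```

```bash
python3 - <<'E'
from h import *
s=get_obs();print(s['tool_pos'],s['contact_force']); save('wrist','w2.png')
E
```

```text
[570.44040661 112.09692391 224.55522857] [-0.22040174 -1.09742468  0.12436289]
```

View pics/w2.png

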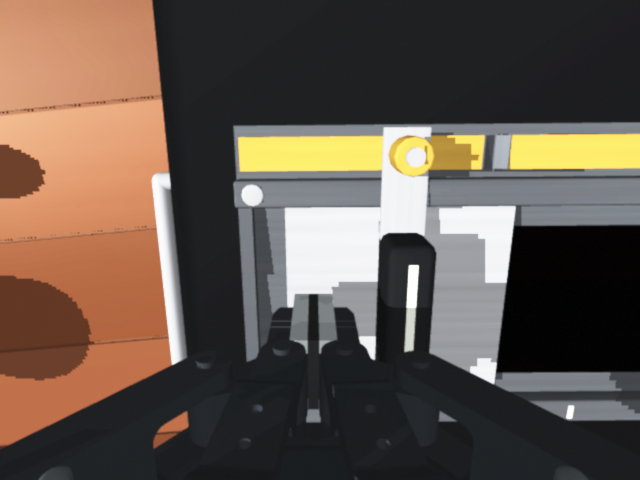

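The wrist view shows the shut fingers at x≈275–355 px, beside b's bar at x≈380–435 px, with a gap of about 8 mm. Now I'll push towards -y (tool +y).

>>> play_rows --commands '[[[0, 0.004, 0], [0, 0, 0]], [[0, 0.004, 0], [0, 0, 0]], [[0, 0.004, 0], [0, 0, 0]], [[0, 0.004, 0], [0, 0, 0]], [[0, 0.004, 0], [0, 0, 0]]]'

```text
time: 4.97
tool_pos: [568.5, 93.0, 224.4]
eef_rot: [-0.001, 0.999, -0.048, 0.0]
contact_force: [1.1, 7.4, -0.5]
width: 0.1
grip_force: 3.2
```

>>> play_rows --commands '[[[0, 0.003, 0], [0, 0, 0]], [[0, 0.003, 0], [0, 0, 0]], [[0, 0.002, 0], [0, 0, 0]], [[0, 0.002, 0], [0, 0, 0]], [[0, 0, 0], [0, 0, 0]]]'

```text
time: 5.6
tool_pos: [567.6, 82.4, 224.4]
eef_rot: [-0.0, 0.999, -0.048, 0.0]
contact_force: [1.1, 4.2, -0.6]
width: -0.1
grip_force: 1.7
```

```bash
python3 - <<'E'
from h import *
s=get_obs();print(s['tool_pos'],s['contact_force']); 
c=cam('wrist');im=save('wrist','w3.png')
print(proj(c,[517.0,50.96,189]),proj(c,[566.6,80.2,211.7]))
E
```

```text
[567.56374287  82.44591603 224.39464796] [ 1.08375935  4.22205435 -0.60062438]
[400.54094883 409.78230695] [321.42024648 335.13276214]
```

View pics/w3.png

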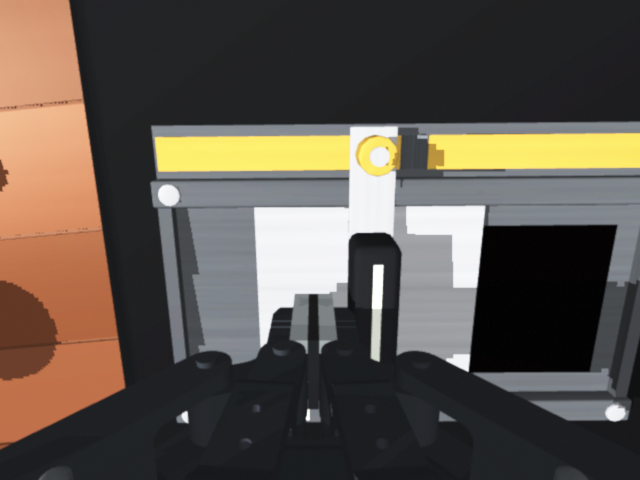

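The bar is in contact with the fingers, its stripe at x≈377 px. The catch notch is at x≈414 px.

```bash
python3 - <<'E'
from h import *
c=cam('wrist'); d=np.array([.0927,.9957,0]); t=get_obs()['tool_pos']
for v in(270,290,310):
  b=ray(c,377.5,v,211.7); print(b,'tool-bar',(t-b)@d,'to half',(b-np.array([563.4,46.3,211.7]))@d)
# catch notch vs housing top
print((ray(c,377,156,205)-ray(c,414,150,195))@d)
print(ray(c,171,195,190),ray(c,616,412,190))
E
```

```text
[588.09554707  59.95562461 211.7       ] tool-bar 20.508360654011234 to half 15.886182637310771
[581.15411412  60.34346543 211.7       ] tool-bar 20.765658383788402 to half 15.628884907533603
[574.02260967  60.74192617 211.7       ] tool-bar 21.030001484246597 to half 15.36454180707541
13.928600771671881
[615.96052321 129.76824554 190.        ] [508.11463228 -38.38611883 190.        ]
```

>>> play_rows --commands '[[[0, 0.003, 0], [0, 0, 0]], [[0, 0.003, 0], [0, 0, 0]], [[0, 0.002, 0], [0, 0, 0]], [[0, 0.001, 0], [0, 0, 0]], [[0, 0, 0], [0, 0, 0]]]'

```text
time: 6.28
tool_pos: [566.7, 73.3, 224.4]
eef_rot: [-0.0, 0.999, -0.048, 0.0]
contact_force: [2.2, 4.5, -0.5]
width: 0.1
grip_force: 1.7
```

>>> play_rows --commands '[[[0, 0.0005, 0], [0, 0, 0]], [[0, 0.0005, 0], [0, 0, 0]], [[0, 0.0005, 0], [0, 0, 0]], [[0, 0.0005, 0], [0, 0, 0]], [[0, 0, 0], [0, 0, 0]]]'

```text
time: 6.9
tool_pos: [566.2, 70.9, 224.2]
eef_rot: [0.0, 0.999, -0.048, -0.0]
contact_force: [-0.1, -0.5, -0.4]
width: 0.1
grip_force: 0.0
```

The force fell to nothing, so b clicked in. I'll back off, rise, and check from above on the way to a.

>>> play_rows --commands '[[[0, -0.006, 0], [0, 0, 0]], [[0, -0.006, 0], [0, 0, 0]], [[0, 0, -0.05], [0, 0, 0]], [[0, 0, -0.055], [0, 0, 0]], [[0, 0.03, -0.05], [0, 0, 0]]]'

```text
time: 7.52
tool_pos: [564.4, 55.1, 381.1]
eef_rot: [-0.001, 0.999, -0.047, 0.0]
contact_force: [0.8, -1.0, -0.3]
width: -0.1
grip_force: 0.0
```

>>> play_rows --commands '[[[-0.002, 0.04, 0], [0, 0, 0]], [[-0.002, 0.04, 0], [0, 0, 0]], [[-0.002, 0.04, 0], [0, 0, 0]], [[0, 0, 0], [0, 0, 0]], [[0, 0, 0], [0, 0, 0]]]'

```text
time: 8.15
tool_pos: [547.3, -64.6, 379.3]
eef_rot: [-0.0, 0.999, -0.048, -0.0]
contact_force: [0.4, 0.1, 0.3]
width: 0.1
grip_force: 0.0
```

```bash
python3 - <<'E'
from h import *
s=get_obs();print(s['tool_pos'],s['contact_force']); save('wrist','w4.png')
E
```

```text
[547.25233879 -64.60520697 379.26133872] [0.4463956  0.06478824 0.31835469]
```

View pics/w4.png

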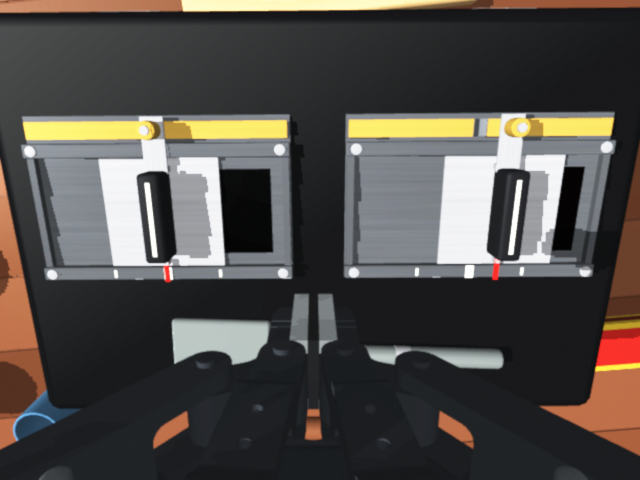

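In b, the pointer (167,272) now sits on the mark (168,272), so it is seated. In a, the pointer is at (496,271) and the mark at (469,271). Next is a.

>>> play_rows --commands '[[[0.0013, 0.0425, 0], [0, 0, 0]], [[0.0013, 0.0425, 0], [0, 0, 0]], [[0.0013, 0.0425, 0], [0, 0, 0]], [[0.0013, 0.0425, 0], [0, 0, 0]], [[0, 0, 0.035], [0, 0, 0]]]'

```text
time: 8.82
tool_pos: [536.1, -237.6, 344.8]
eef_rot: [0.001, 0.999, -0.05, 0.001]
contact_force: [0.4, 0.0, -1.2]
width: 0.0
grip_force: 0.0
```

>>> play_rows --commands '[[[0, 0, 0.035], [0, 0, 0]], [[0, 0, 0.035], [0, 0, 0]], [[0, 0, 0.03], [0, 0, 0]], [[0, 0, 0.02], [0, 0, 0]], [[0, 0, 0], [0, 0, 0]]]'

```text
time: 9.45
tool_pos: [535.9, -234.1, 223.3]
eef_rot: [-0.001, 0.999, -0.048, -0.001]
contact_force: [0.1, -1.0, 0.5]
width: 0.2
grip_force: 0.0
```

>>> play_rows --commands '[[[0, -0.004, 0], [0, 0, 0]], [[0, -0.004, 0], [0, 0, 0]], [[0, -0.004, 0], [0, 0, 0]], [[0, -0.002, 0], [0, 0, 0]], [[0, 0, 0], [0, 0, 0]]]'

```text
time: 10.07
tool_pos: [537.4, -221.5, 224.6]
eef_rot: [0.0, 0.999, -0.048, 0.0]
contact_force: [1.5, -4.9, 4.6]
width: 0.1
grip_force: 2.2
```

>>> play_rows --commands '[[[0, -0.003, 0], [0, 0, 0]], [[0, -0.003, 0], [0, 0, 0]], [[0, -0.002, 0], [0, 0, 0]], [[0, -0.001, 0], [0, 0, 0]], [[0, 0, 0], [0, 0, 0]]]'

```text
time: 10.7
tool_pos: [538.2, -212.5, 224.6]
eef_rot: [0.0, 0.999, -0.048, 0.0]
contact_force: [0.1, -3.3, 6.1]
width: -0.1
grip_force: 2.6
```

>>> play_rows --commands '[[[0, -0.0007, 0], [0, 0, 0]], [[0, -0.0007, 0], [0, 0, 0]], [[0, -0.0006, 0], [0, 0, 0]], [[0, 0, 0], [0, 0, 0]], [[0, 0, 0], [0, 0, 0]]]'

```text
time: 11.32
tool_pos: [538.4, -210.6, 224.6]
eef_rot: [0.0, 0.999, -0.049, 0.0]
contact_force: [0.1, -3.3, 5.3]
width: -0.1
grip_force: 2.7
```

>>> play_rows --commands '[[[0, -0.0005, 0], [0, 0, 0]], [[0, -0.0005, 0], [0, 0, 0]], [[0, -0.0005, 0], [0, 0, 0]], [[0, -0.0005, 0], [0, 0, 0]], [[0, 0, 0], [0, 0, 0]]]'

```text
time: 11.95
tool_pos: [538.4, -207.9, 224.1]
eef_rot: [-0.0, 0.999, -0.048, -0.0]
contact_force: [0.1, -0.3, -0.1]
width: 0.0
grip_force: 0.0
```

It clicked. I'll back off, lift and check.

>>> play_rows --commands '[[[0, 0.006, 0], [0, 0, 0]], [[0, 0.006, 0], [0, 0, 0]], [[0, 0, -0.05], [0, 0, 0]], [[0, 0, -0.055], [0, 0, 0]], [[0, -0.03, -0.05], [0, 0, 0]]]'

```text
time: 12.58
tool_pos: [539.5, -192.1, 381.2]
eef_rot: [0.0, 0.999, -0.05, 0.0]
contact_force: [0.6, 1.3, -0.7]
width: -0.1
grip_force: 0.0
```

>>> play_rows --commands '[[[-0.002, -0.04, 0], [0, 0, 0]], [[-0.002, -0.04, 0], [0, 0, 0]], [[-0.002, -0.04, 0], [0, 0, 0]], [[0, 0, 0], [0, 0, 0]], [[0, 0, 0], [0, 0, 0]]]'

```text
time: 13.2
tool_pos: [545.7, -71.3, 379.3]
eef_rot: [0.0, 0.999, -0.049, -0.0]
contact_force: [-0.4, 0.2, 0.4]
width: -0.1
grip_force: 0.0
```

```bash
python3 - <<'E'
from h import *
s=get_obs();print(s['tool_pos'],s['contact_force']); save('wrist','w5.png')
E
```

```text
[545.74853531 -71.33936909 379.29790243] [-0.42487621  0.22416348  0.41021034]
```

View pics/w5.png

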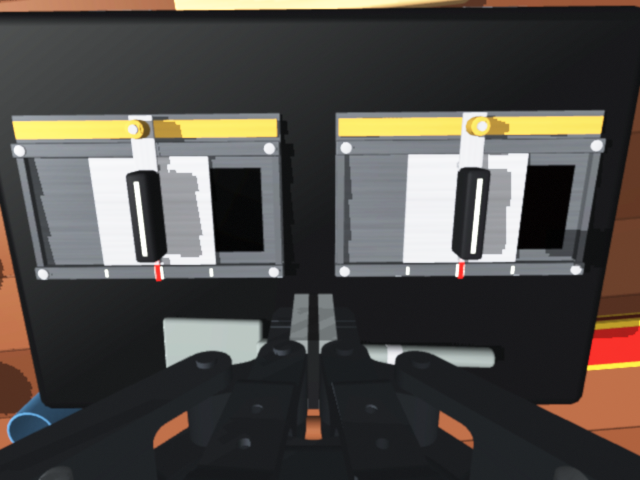

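Both pointers, at (158,272) and (460,270), sit on their thick marks. The spatula has not moved, and the arm is clear.

```bash
python3 -c "
from station import *
print(sign_off())"
```

```text
the job is handed in; nothing more can be done
None
```

Both dampers clicked into their half-open catches and stayed there with the arm clear, the spatula was not moved, and the job was handed in at about 13 s of robot time.

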